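# Clip the wide capsule plate into the storage rack

## Robot

A 7-joint arm with a two-finger parallel gripper is mounted at the origin on a cart in front of the work surface, level with it; the furniture and walls round the work are solid. World frame = base frame: x ahead of the robot, y to its left, z up, the work surface at z = 0. Lengths are in mm, angles in rad, forces in N, time in s.
With the tool pointing down it reaches from about 400 to 850 mm from the base axis. Payload 4.5 kg.
Tool frame: the origin (TCP) lies at the very end of the fingers, on their centre line; the grasp point (between the pads) lies behind it (ctrl.hold_point_z is the z of the grasp point in the tool frame, in mm); z points along the fingers, y is the line along which they close (so a half turn about z gives the same grasp; the last joint's range is limited). The gripper opens to 85 mm and grips with 20 to 120 N. Pads are 22 mm wide; open, the fingers measure 114 mm over their backs; the gripper's body (76 mm by 85 mm) begins 54 mm behind the grasp point. The pads swing forward as they close: fully open they stand 13 mm farther back than shut.
Start: joints at [-1.242, 0.689, -0.195, 1.565, 0.157, 0.902, -0.215], TCP at [181.573, 598.07, 207.717] pointing down, gripper open.
Joint ranges: [-3.01, 3.01], [-0.46, 2.08], [-1.47, 1.51], [0.13, 2.56], [-1, 4.14], [0.04, 2.09], [-2.66, 2.66]. Speed limits (rad/s): [2.57, 2.57, 3.14, 3.14, 3.14, 3.14, 3.14].

## Interface

Orientations are given as a unit quaternion [w, x, y, z].
In Python, from bench import ctrl gives the robot as it stands.
- The arm moves only by the shell command python3 -m inch 'ROWS' [FORCE]. ROWS is JSON, a list of rows, each a list of 7 numbers: the closure in counts, from 0 (fully open) to 255 (shut), then the shift along the tool's x, y, z in units of 25 mm (1.0 is 25 mm), then the turn, a rotation vector about the tool's x, y, z in units of 8 degrees (1.0 is 8 degrees). A call has 1 to 20 rows; each row shifts and turns the commanded pose from where the row before left it, along the tool's axes as they then stand; what a row does not reach is not made up. A row lasts 1/10 s, in which the tool goes at most 50 mm and 8.59 degrees, less where a joint would pass 70% of its speed; a pose out of reach is approached as far as the arm can. A call is refused whole if a number of a shift passes 1 or a number of a turn 1, either way. A call with a gripper value outside its range is refused whole. The fingers move at their own pace and stop on an object; FORCE is the grip in N (left out, the last holds). Time passes only in rows, so rows that do not move let the fingers close. It gives the time, the measured TCP pose, the force, the opening and the grip force at its end, in the units of the state.
- ctrl.get_obs(): the state, without advancing time (a new reading comes with each control period).
- ctrl.read_camera(name): name is "side" or "top"; returns a dict with "image" (420x560x3 uint8, red, green, blue), "vfov" (degrees; the focal length in pixels is half the picture's height over the tangent of half this angle, whatever the lens; pixels are square), "cx", "cy" (the principal point, pixels), "R" (3x3) and "t" (3): a world point X has camera coordinates R X + t. Camera axes: x right, y down, z forward; pixel columns grow to the right and rows downward; lengths in mm; the calibration is good to about 2 mm. A picture is of the moment at which its call begins. There is no depth.
- ctrl.close_job(): hands the job in; it is judged then, once.
The state is a dict: "t": time; "q": joint angles; "qd": joint speeds; "effort": joint torques, N m; "tcp_pos": TCP position; "eef_rot": TCP orientation; "ft_force": force on the tool from outside, world axes, zero at the start; "wrist_torque": the same for the moment, N m; "finger_gap": opening from 0.0 (shut) to 1.0 (fully open); "gripper_force": force on a finger pad.
Only numpy, scipy, OpenCV 4.12 (cv2) and the standard library are available. Lean on these libraries where they do the work, as an engineer would, in place of code of your own. Each camera call takes 0.05 s, during which the arm holds its last target. There are 200 camera calls.

## Task

Two perforated metal capsule plates stand in the small drain stand. Take the wider one and press it straight down into the vacant spring clip slot of the storage rack until it is fully home behind the clips, then let go. Leave the narrower plate standing in the drain stand and the two low plates in the rack as they are.

Things in the scene. Friction and masses are not known exactly. Their poses are not given: they have to be found in the camera images.
- wide_plate_center (a point): The plate to move: upright perforated aluminium panel, 150 mm long (its x axis), 10 mm thick (y), 110 mm tall (z, up), 160 g; two tubes along its lower edge form a foot 18 mm wide and 8 mm high. The point is the centre, 55 mm above the underside of the foot and 55 mm below the top edge. Grip it across its thickness at the middle of the top edge.
- wide_plate_foot (a point): Middle of the underside of the wide plate's foot; same axes.
- narrow_plate_center (a point): Bystander: a like plate only 100 mm long (x), 10 mm thick (y), 110 mm tall, also standing in the drain stand, 100 mm beside the wide one. The point is its centre, 55 mm above its underside.
- stand: Drain stand, fixed: grey base 110 mm (x) by 180 mm (y); two slots of steel wire fingers at y = -50 and +50 mm, no clips, running along x. The plates stand loosely in them, feet 14 mm above the worktop, and lift straight out. Wires reach up to 45 mm. Origin: centre of the base's underside.
- rack: Storage rack, fixed: grey base 130 (x) by 250 mm (y), three slots along x, at y = -80, 0 and +80 mm. Each has wire fingers at x = -45 and +45 mm that leave a gap of 24 mm, flaring to 44 mm at the mouth 83 mm above the worktop, and a pair of black-nosed spring clips in the middle. Slot floor: cross wires 35 mm above the worktop. Origin: centre of the base's underside.
- vacant_slot (a point): Middle of the floor of the vacant slot, 35 mm above the worktop, where the middle of the underside of the wide plate's foot must come to rest; x along the slot, y across it, z up. The clips meet the foot about 18 mm above this floor, take a push of up to about 15 N, and snap in over the foot near the bottom; the plate's weight alone does not pass them.
- low_plate_a: Bystander: low plate, 120 mm long, 10 mm thick, 60 mm tall, already clipped into a slot of the rack. Its top is 95 mm above the worktop. Origin: middle of the underside of its foot.
- low_plate_b: Bystander: another low plate of the same size, clipped into another slot of the rack.

How it is judged (in metres and radians):
At the end, for the whole second after the job is handed in: The wide plate's foot is on the floor of the vacant slot (within 5 mm), within 20 mm along and 10 mm across it, upright and in line with the slot within 10 degrees. Narrow plate within 25 mm of its start and under 17 degrees of tilt; low plates within 15 mm of their starts (z of wide_plate_foot in the frame of vacant_slot between -0.006 and 0.005 m and x of wide_plate_foot in the frame of vacant_slot between -0.02 and 0.02 m and y of wide_plate_foot in the frame of vacant_slot between -0.01 and 0.01 m and angle between wide_plate_center's own z axis and vertical below 0.18 rad and angle between the x axis of wide_plate_center and the x axis of vacant_slot, either way round below 0.18 rad and distance of narrow_plate_center from where it was at the start of the episode below 0.025 m and angle between narrow_plate_center's own z axis and vertical below 0.3 rad and distance of each of low_plate_a, low_plate_b from where it was at the start of the episode below 0.015 m); the robot touches nothing.
It fails at once if the narrow plate is lifted, shoved or tipped out of its place (distance of narrow_plate_center from where it was at the start of the episode above 0.03 m).
It fails at once if a low plate is pulled out of its slot (distance of any of low_plate_a, low_plate_b from where it was at the start of the episode above 0.02 m).
It also fails if it takes over 35 s, if anything falls off the work surface, if the arm or the gripper's body presses on something with over 40 N, if the wrist force passes 120 N, or if a joint passes its speed limit or range.

## Working session

There is one attempt and no reset: what is moved stays moved. The work goes in short steps, Python scripts to look and compute and a shell command to move; the robot and the scene stay as the last step left them, time stands still between calls to the robot, and variables do not carry over. Pictures are saved under pics/ and viewed, at most 10 in all, crops included, and the job is handed in when it is done.

```bash
ls; mkdir -p pics
python3 - <<'E'
from bench import ctrl
import cv2,numpy as np
o=ctrl.get_obs()
print(o['t'],o['tcp_pos'],o['eef_rot'],o['finger_gap'],ctrl.hold_point_z)
for n in('side','top'):
    c=ctrl.read_camera(n);cv2.imwrite(f'pics/{n}0.png',c['image'][:,:,::-1])
    print(n,c['vfov'],c['cx'],c['cy'],np.round(c['R'],4).tolist(),c['t'], c.keys())
E
```

```text
pics
0.0 [181.4601039  597.34439115 206.84824164] [-5.83821819e-05  1.46818913e-01  9.89162941e-01 -9.37538610e-04] 1.0048496451250353 -18.700000000000003
side 52.20830473072023 271.6595171339658 203.7699935252001 [[-0.971, -0.2381, 0.0196], [-0.1148, 0.3931, -0.9123], [0.2095, -0.8881, -0.409]] [454.53009387 112.18453869 788.8335298 ] dict_keys(['image', 'vfov', 'cx', 'cy', 'R', 't'])
top 50.67201185183935 275.13518901205936 212.75091320243575 [[0.0156, -0.9998, -0.0087], [-0.9959, -0.0148, -0.0892], [0.0891, 0.0101, -0.996]] [  7.48801075 456.73840811 973.28433165] dict_keys(['image', 'vfov', 'cx', 'cy', 'R', 't'])
```

View pics/top0.png

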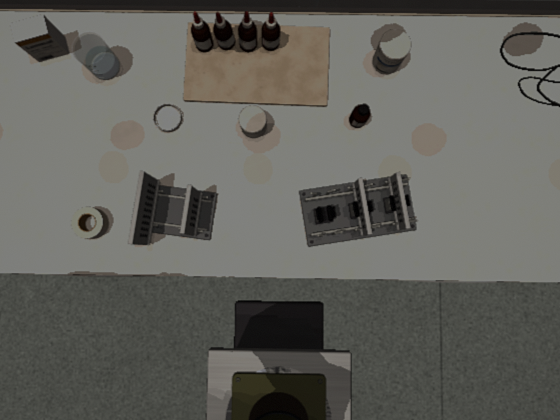

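View pics/side0.png

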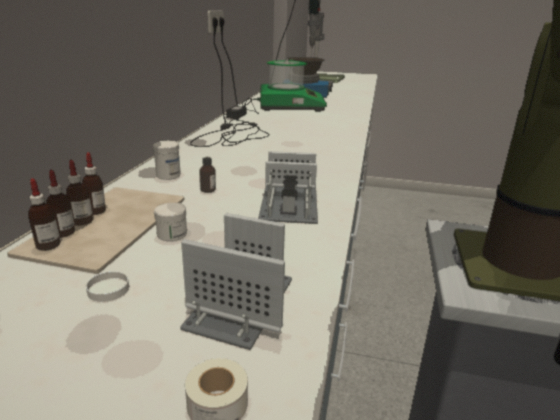

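Top view: the stand is at about (180,210), with the wide plate at its left end (col ~145) and the narrow one at col ~188. The rack is at (358,210); its low plates are at cols ~365 and 403, and the vacant slot is the left one at ~(325,215). Next I'll enlarge crops to pick out points.

```bash
cat > h.py <<'E'
import numpy as np,cv2
from bench import ctrl
def cam(n):
    c=ctrl.read_camera(n);c['f']=210/np.tan(np.radians(c['vfov']/2));return c
def ray(c,u,v,z):
    d=c['R'].T@np.array([(u-c['cx'])/c['f'],(v-c['cy'])/c['f'],1]);o=-c['R'].T@c['t']
    return o+d*(z-o[2])/d[2]
def proj(c,X):
    p=c['R']@np.array(X)+c['t'];return c['f']*p[:2]/p[2]+[c['cx'],c['cy']]
def crop(im,x,y,w,h,s,fn):
    cv2.imwrite(fn,cv2.convertScaleAbs(cv2.resize(im[y:y+h,x:x+w,::-1],None,fx=s,fy=s,interpolation=cv2.INTER_CUBIC),alpha=1.6))
E
python3 - <<'E'
from h import *
c=cam('top');crop(c['image'],120,160,130,95,6,'pics/t1.png');crop(c['image'],295,165,130,90,6,'pics/t2.png')
E
```

```text
(no output)
```

View pics/t1.png

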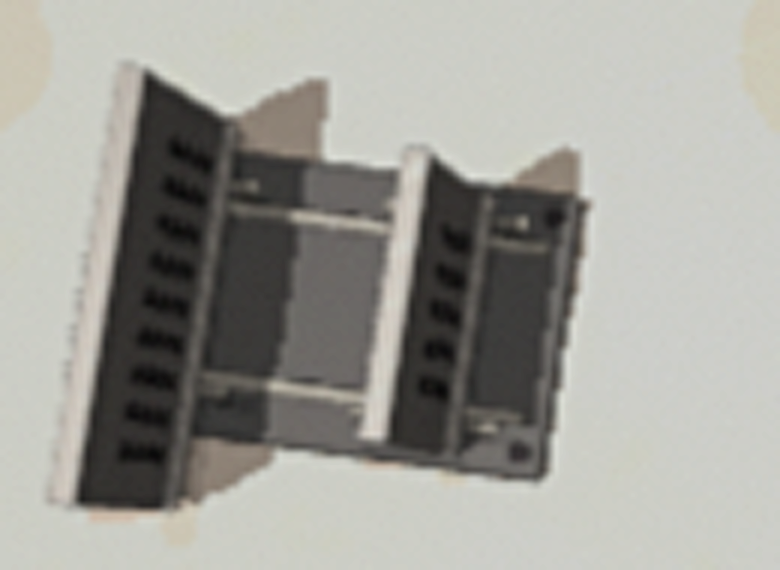

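View pics/t2.png

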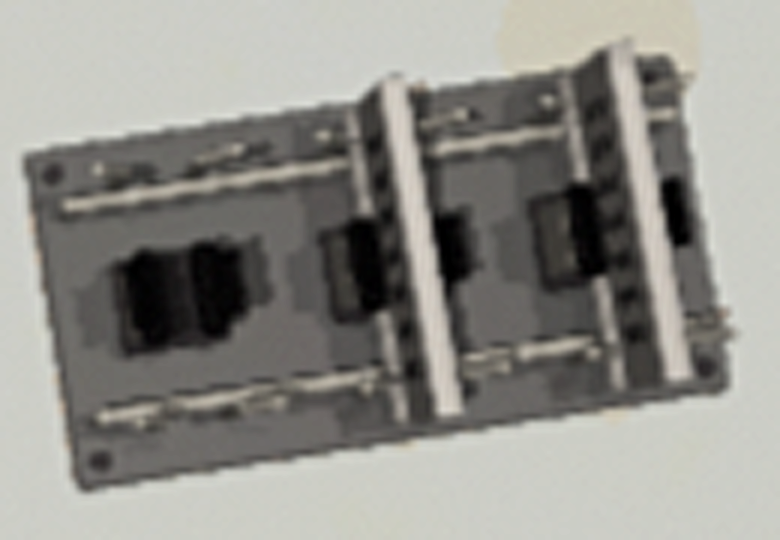

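Run:
```python
from h import *
c=cam('top')
np.set_printoptions(precision=1,suppress=True)
T=lambda x,y,z,ox,oy:ray(c,ox+(x+.5)/6-.5,oy+(y+.5)/6-.5,z)
def seg(n,a,b,z,ox,oy):
    p,q=T(*a,z,ox,oy),T(*b,z,ox,oy);d=p-q
    print(n,p,q,'mid',(p+q)/2,'len',np.hypot(*d[:2]),'yaw',np.degrees(np.arctan2(d[1],d[0])));return (p+q)/2
seg('wide',(132,63),(63,503),124,120,160)
seg('widefoot',(234,120),(175,508),20,120,160)
seg('narrow',(416,148),(374,437),124,120,160)
A=seg('A',(395,77),(449,415),95,295,165)
B=seg('B',(621,42),(681,379),95,295,165)
print('spacing',np.linalg.norm(A-B),'vac',2*A-B)
seg('baseL',(25,155),(80,490),10,295,165)
seg('baseR',(665,55),(728,385),10,295,165)
seg('wires',(65,207),(98,418),35,295,165)
print('clip nose',T(185,298,58,295,165))
a=T(25,155,10,295,165);b=T(80,490,10,295,165);d=T(728,385,10,295,165)
print('base center',(a+d)/2,np.linalg.norm(d-b))
```

```text
wide [530.2 285.7 124. ] [381.5 302.4 124. ] mid [455.8 294.1 124. ] len 149.67812887405375 yaw -6.418911519740904
widefoot [528.  279.2  20. ] [381.8 295.5  20. ] mid [454.9 287.4  20. ] len 147.09968493515487 yaw -6.360514853690746
narrow [502.6 188.5 124. ] [405.  199.4 124. ] mid [453.8 194.  124. ] len 98.1302905964539 yaw -6.332207378764337
A [ 526.4 -162.8   95. ] [ 409.4 -181.1   95. ] mid [ 467.9 -172.    95. ] len 118.47849173531723 yaw 8.896782648264642
B [ 539.8 -241.2   95. ] [ 422.9 -260.7   95. ] mid [ 481.4 -250.9   95. ] len 118.49622517929586 yaw 9.46631178534767
spacing 80.10369191173741 vac [454.4 -93.   95. ]
baseL [509.3 -38.3  10. ] [383.  -60.3  10. ] mid [446.1 -49.3  10. ] len 128.15098329094275 yaw 9.870109435171889
baseR [ 551.  -280.6   10. ] [ 426.1 -302.8   10. ] mid [ 488.5 -291.7   10. ] len 126.93037768172765 yaw 10.096190628533124
wires [486.6 -52.2  35. ] [409. -65.  35.] mid [447.8 -58.6  35. ] len 78.63847448598064 yaw 9.37796138552522
clip nose [451.6 -94.2  58. ]
base center [ 467.7 -170.6   10. ] 246.32321743028444
```

The plate is at about (456,294.5) with its top at z=124 and yaw −6.4°. The vacant slot is at about (454,−92.5), yaw +9.7°. The measured lengths (150, 98, 118, 80 mm) match the given sizes. First move: above the plate.

```bash
python3 -m inch '[[0,-0.876,-0.526,0,0,0,0],[0,-0.876,-0.526,0,0,0,0],[0,-0.876,-0.526,0,0,0,0],[0,-0.876,-0.526,0,0,0,0],[0,-0.876,-0.526,0,0,0,0],[0,-0.876,-0.526,0,0,0,0],[0,-0.876,-0.526,0,0,0,0],[0,-0.876,-0.526,0,0,0,0],[0,-0.876,-0.526,0,0,0,0],[0,-0.876,-0.526,0,0,0,0],[0,-0.876,-0.526,0,0,0,0],[0,-0.876,-0.526,0,0,0,0],[0,-0.876,-0.526,0,0,0,0],[0,-0.876,-0.526,0,0,0,0],[0,-0.876,-0.526,0,0,0,0],[0,-0.876,-0.526,0,0,0,0],[0,0,0,0,0,0,-0.655],[0,0,0,0,0,0,-0.655],[0,0,0,0,0,0,0],[0,0,0,0,0,0,0]]' 90
python3 - <<'E'
from h import *
from scipy.spatial.transform import Rotation as Ro
o=ctrl.get_obs();print(o['t'],o['tcp_pos']);print(Ro.from_quat(o['eef_rot'],scalar_first=True).as_matrix().round(3))
c=cam('side');crop(c['image'],150,100,220,240,2.5,'pics/s1.png')
E
```

```text
t: 2.2
tcp_pos: [455.6, 295.0, 207.6]
eef_rot: [-0.0, 0.057, 0.998, 0.0]
ft_force: [-0.6, 0.1, -0.2]
finger_gap: 1.004
gripper_force: 0.0
2.2 [455.60400939 294.9654654  207.61228967]
[[-0.994  0.114 -0.   ]
 [ 0.114  0.994  0.   ]
 [ 0.     0.    -1.   ]]
```

View pics/s1.png

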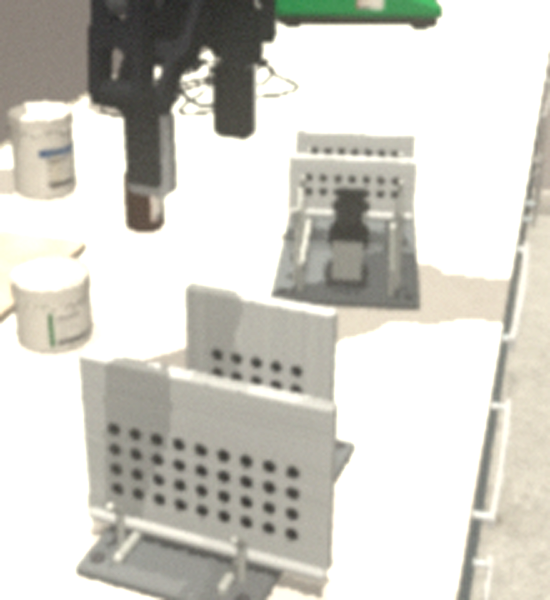

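The side view shows the open gripper tips at about (150,190) and (235,130) in the crop, above the wide plate's top middle at about (207,380). I'll check both against the projected coordinates.

Run:
```python
from h import *
c=cam('side')
print(proj(c,[455.6,295,207.6+13]),'seen',150+192/2.5,100+160/2.5)
for u,v in((84,360),(334,404)):print(ray(c,150+u/2.5,100+v/2.5,124))
for u,v in((188,288),(335,313)):print('narrow',ray(c,150+u/2.5,100+v/2.5,124))
```

```text
[228.32742876 183.29173687] seen 226.8 164.0
[522.23393446 294.79888413 124.        ]
[380.71648631 302.21916227 124.        ]
narrow [498.0494128 193.3693538 124.       ]
narrow [402.06605137 201.65739691 124.        ]
```

```bash
python3 -m inch '[[0,0,0,0.9,0,0,0],[0,0,0,0.9,0,0,0],[0,0,0,0.9,0,0,0],[0,0,0,0.9,0,0,0],[0,0,0,0.6,0,0,0],[0,0,0,0.47,0,0,0],[0,0,0,0,0,0,0],[0,0,0,0,0,0,0]]' 90
python3 -m inch '[[150,0,0,0,0,0,0],[200,0,0,0,0,0,0],[255,0,0,0,0,0,0],[255,0,0,0,0,0,0],[255,0,0,0,0,0,0],[255,0,0,0,0,0,0],[255,0,0,0,0,0,0],[255,0,0,0,0,0,0],[255,0,0,0,0,0,0]]' 90
python3 - <<'E'
from h import *
c=cam('side');crop(c['image'],150,100,220,240,2.5,'pics/s2.png')
E
```

```text
t: 3.1
tcp_pos: [455.9, 295.3, 91.2]
eef_rot: [0.0, 0.056, 0.998, 0.0]
ft_force: [0.7, 0.5, -0.1]
finger_gap: 1.0
gripper_force: 0.0
t: 4.0
tcp_pos: [455.9, 295.2, 91.2]
eef_rot: [0.0, 0.056, 0.998, 0.0]
ft_force: [-0.8, -0.6, 5.5]
finger_gap: 0.082
gripper_force: 88.7
```

View pics/s2.png

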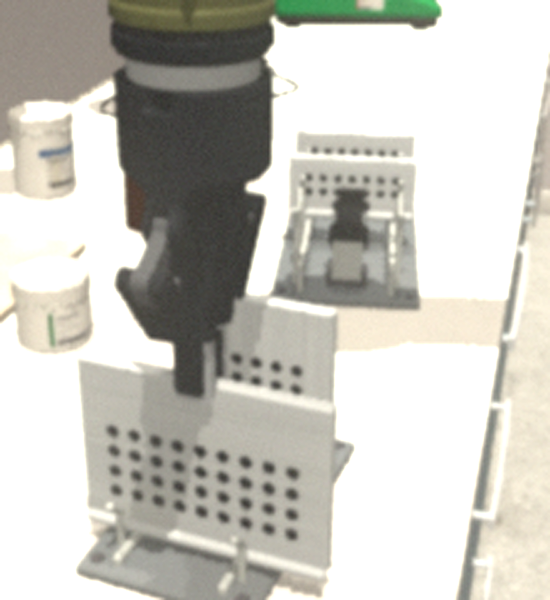

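Run:
```python
from h import *
c=cam('side')
for X in([456,305,91],[456,301,124],[456,305,124],[530,290,124],[381,307,124],[456,305,14]):print(X,(proj(c,X)-[150,100])*2.5)
```

```text
[456, 305, 91] [194.25700892 439.21681306]
[456, 301, 124] [195.35300103 382.43936523]
[456, 305, 124] [192.85288328 386.20926518]
[530, 290, 124] [ 74.60308912 353.9679448 ]
[381, 307, 124] [331.45141082 408.7385401 ]
[456, 305, 14] [197.29076854 553.74513783]
```

Run:
```python
from h import *
c=cam('side');crop(c['image'],185,190,75,75,8,'pics/s3.png')
```

```text
(no output)
```

View pics/s3.png

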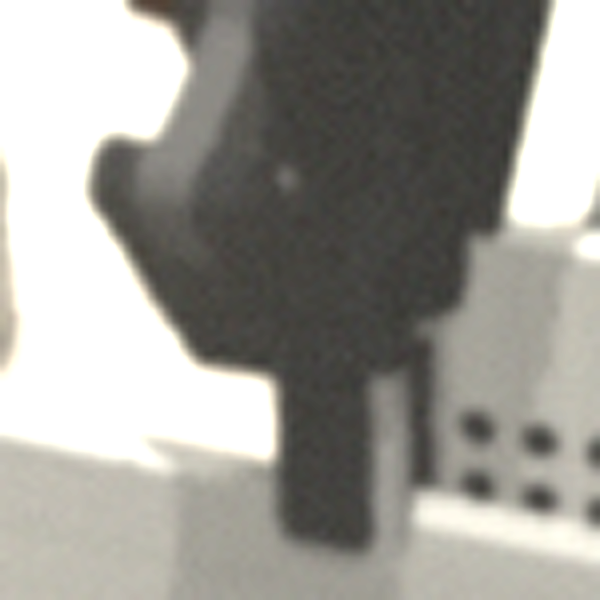

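The near finger's tip is at about (226,258) in the full image and the plate's top edge at row ~248, so the overlap is only about 10–17 mm, less than planned. I'll regrip 15 mm deeper.

```bash
python3 -m inch '[[120,0,0,0,0,0,0],[120,0,0,0,0,0,0],[120,0,0,0,0,0,0],[120,0,0,0.3,0,0,0],[120,0,0,0.3,0,0,0],[120,0,0,0,0,0,0],[255,0,0,0,0,0,0],[255,0,0,0,0,0,0],[255,0,0,0,0,0,0],[255,0,0,0,0,0,0],[255,0,0,0,0,0,0],[255,0,0,0,0,0,0],[255,0,0,0,0,0,0]]' 100
python3 -m inch '[[255,0,0,-0.4,0,0,0],[255,0,0,-0.8,0,0,0],[255,0,0,-1,0,0,0],[255,0,0,-1,0,0,0],[255,0,0,-1,0,0,0],[255,0,0,-1,0,0,0],[255,0,0,-0.8,0,0,0],[255,0,0,0,0,0,0],[255,0,0,0,0,0,0]]' 100
python3 - <<'E'
from h import *
c=cam('side');crop(c['image'],120,60,220,240,2.5,'pics/s4.png')
E
```

```text
t: 5.45
tcp_pos: [455.9, 295.3, 76.2]
eef_rot: [0.0, 0.056, 0.998, 0.0]
ft_force: [-0.8, 0.1, 3.2]
finger_gap: 0.095
gripper_force: 97.8
t: 6.35
tcp_pos: [455.5, 294.3, 225.8]
eef_rot: [-0.0, 0.056, 0.998, -0.0]
ft_force: [-0.5, -1.1, -1.7]
finger_gap: 0.101
gripper_force: 97.9
```

View pics/s4.png

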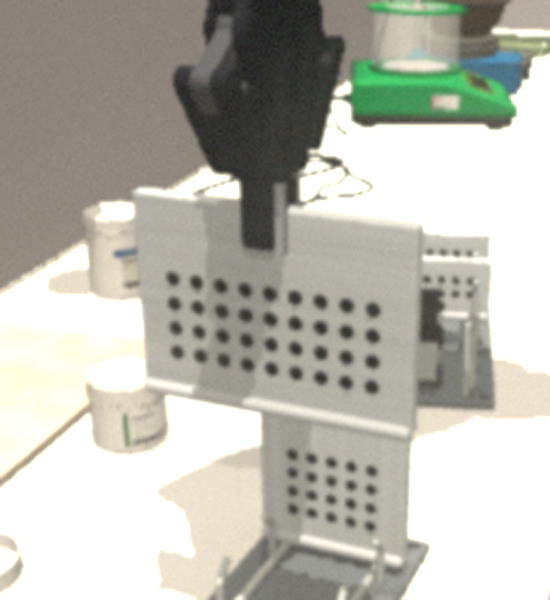

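The wide plate is held level, with its top corners at crop (135,190) and (420,228), and the narrow plate stands undisturbed. I'll measure the plate in the grip.

Run:
```python
from h import *
np.set_printoptions(precision=1,suppress=True)
c=cam('side');F=lambda u,v,z:ray(c,120+u/2.5,60+v/2.5,z)
for (a,b,z) in(((135,190),(421,228),273.6),((146,385),(412,430),165)):
    p,q=F(*a,z),F(*b,z);print(p,q,(p+q)/2,np.linalg.norm(p-q))
t=cam('top');crop(t['image'],100,130,200,150,4,'pics/t5.png')
```

```text
[526.6 290.5 273.6] [378.2 310.1 273.6] [452.4 300.3 273.6] 149.60870745973963
[530.3 287.5 165. ] [381.2 298.7 165. ] [455.7 293.1 165. ] 149.42914326968832
```

View pics/t5.png

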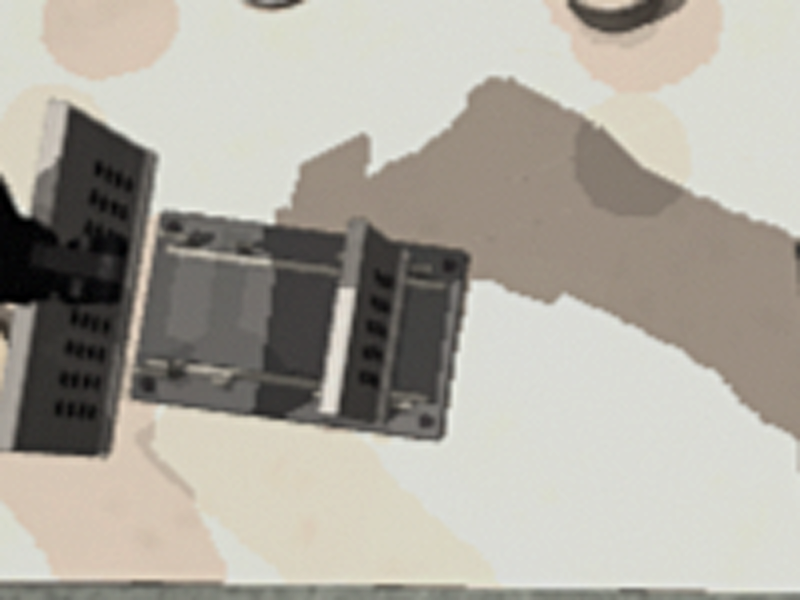

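```bash
python3 -m inch '[[255,-0.1,-0.5,0,0,0,0],[255,-0.1,-0.93,0,0,0,0],[255,-0.1,-0.93,0,0,0,0],[255,-0.1,-0.93,0,0,0,0],[255,-0.1,-0.93,0,0,0,0],[255,-0.1,-0.93,0,0,0,0],[255,-0.1,-0.93,0,0,0,0],[255,-0.1,-0.93,0,0,0,0],[255,-0.1,-0.93,0,0,0,0],[255,-0.1,-0.93,0,0,0,0],[255,-0.1,-0.93,0,0,0,0],[255,-0.1,-0.93,0,0,0,0],[255,-0.1,-0.93,0,0,0,0],[255,-0.1,-0.93,0,0,0,0],[255,-0.1,-0.93,0,0,0,0],[255,-0.1,-0.93,0,0,0,0],[255,-0.1,-0.93,0,0,0,0]]' 100
python3 -m inch '[[255,0,0,0,0,0,-0.673],[255,0,0,0,0,0,-0.673],[255,0,0,0,0,0,-0.673],[255,0,0,0,0,0,0],[255,0,0,0,0,0,0],[255,0,0,0,0,0,0]]' 100
python3 - <<'E'
from h import *
c=cam('side');crop(c['image'],190,80,190,150,4,'pics/s6.png')
t=cam('top');cv2.imwrite('pics/t6_raw.png',t['image'][:,:,::-1])
E
```

```text
t: 8.2
tcp_pos: [453.9, -93.8, 225.4]
eef_rot: [-0.001, 0.056, 0.998, -0.0]
ft_force: [-0.3, 0.0, -1.9]
finger_gap: 0.094
gripper_force: 97.8
t: 8.8
tcp_pos: [454.7, -92.2, 225.7]
eef_rot: [-0.0, -0.084, 0.996, -0.0]
ft_force: [0.5, 1.0, -2.1]
finger_gap: 0.091
gripper_force: 97.9
```

View pics/s6.png

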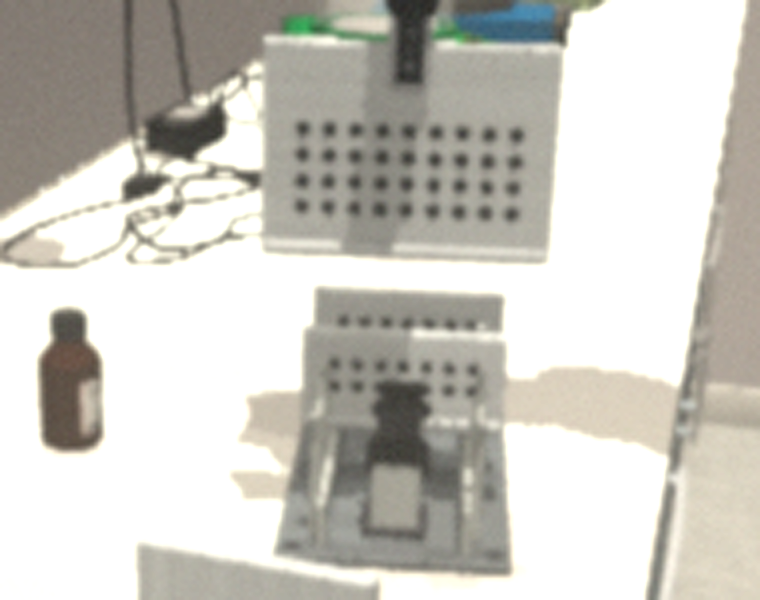

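The plate hangs above the vacant slot, with its foot corners at crop (264,248) and (547,258) and the near clip at column ~398.

Run:
```python
from h import *
np.set_printoptions(precision=1,suppress=True)
c=cam('side');F=lambda u,v,z:ray(c,190+u/4,80+v/4,z)
for a,b,z in(((264,248),(547,260),164),((264,37),(562,45),273.5),((304,328),(505,342),95),((276,552),(511,571),5)):
    p,q=F(*a,z),F(*b,z);d=p-q;print(p,q,(p+q)/2,np.linalg.norm(d),np.degrees(np.arctan2(d[1],d[0])))
```

```text
[525.9 -83.4 164. ] [ 379.  -106.6  164. ] [452.4 -95.  164. ] 148.8028272253647 8.990059023110376
[525.8 -81.1 273.5] [ 379.9 -110.6  273.5] [452.8 -95.9 273.5] 148.9014948451428 11.427036137176339
[ 523.  -160.7   95. ] [ 406.1 -170.4   95. ] [ 464.6 -165.5   95. ] 117.33625307266567 4.753510102005036
[508.  -46.5   5. ] [380.9 -59.    5. ] [444.4 -52.8   5. ] 127.75057654515857 5.627788340141594
```

Run:
```python
from h import *
im=cv2.imread('pics/t6_raw.png');crop(im[:,:,::-1],280,140,130,100,6,'pics/t7.png')
c=cam('top')
for X in([454,-92.5,273.5],[454,-83.5,164]):
  for s in(-75,75):
    a=np.radians(9.7);print(X,s,(proj(c,np.array(X)+[s*np.cos(a),s*np.sin(a),0])-[280,140])*6)
```

```text
[454, -92.5, 273.5] -75 [392.132554   637.35822553]
[454, -92.5, 273.5] 75 [302.77811818 107.912084  ]
[454, -83.5, 164] -75 [312.17774506 641.77710079]
[454, -83.5, 164] 75 [235.46732593 179.75167883]
```

View pics/t7.png

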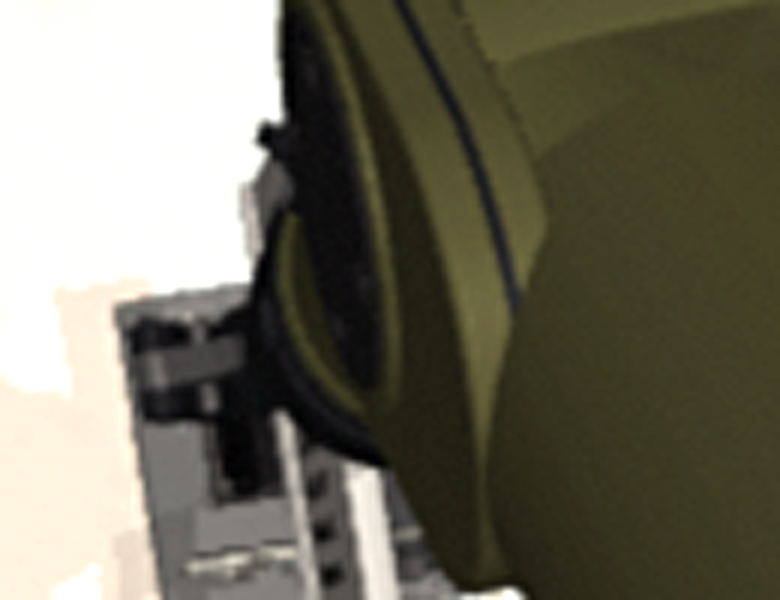

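The white foot line (278,412)→(310,600) and top strip (365,470)→(385,600) in the crop match the predicted positions within about 1 mm, so the plate is over the slot. Now lowering.

```bash
python3 -m inch '[[255,0,0,0.7,0,0,0],[255,0,0,0.7,0,0,0],[255,0,0,0.6,0,0,0],[255,0,0,0.5,0,0,0],[255,0,0,0.5,0,0,0],[255,0,0,0.4,0,0,0],[255,0,0,0.4,0,0,0],[255,0,0,0.3,0,0,0],[255,0,0,0,0,0,0],[255,0,0,0,0,0,0]]' 120
python3 -m inch '[[255,0,0,0.1,0,0,0],[255,0,0,0.1,0,0,0],[255,0,0,0.1,0,0,0],[255,0,0,0.1,0,0,0],[255,0,0,0.1,0,0,0],[255,0,0,0,0,0,0],[255,0,0,0,0,0,0]]' 120
```

```text
t: 10.0
tcp_pos: [455.2, -91.9, 123.5]
eef_rot: [0.0, -0.085, 0.996, 0.0]
ft_force: [-0.6, 0.2, -1.5]
finger_gap: 0.086
gripper_force: 120.4
t: 10.7
tcp_pos: [456.2, -92.4, 111.3]
eef_rot: [0.001, -0.085, 0.996, -0.0]
ft_force: [1.9, -1.5, 2.5]
finger_gap: 0.088
gripper_force: 121.2
```

```bash
python3 -m inch '[[255,0,0,0.1,0,0,0],[255,0,0,0.1,0,0,0],[255,0,0,0.1,0,0,0],[255,0,0,0,0,0,0]]' 120
python3 -m inch '[[255,0,0,0.1,0,0,0],[255,0,0,0.1,0,0,0],[255,0,0,0,0,0,0],[255,0,0,0,0,0,0]]' 120
python3 -m inch '[[255,0,0,0.06,0,0,0],[255,0,0,0,0,0,0],[255,0,0,0,0,0,0]]' 120
```

```text
t: 11.1
tcp_pos: [453.3, -92.5, 102.2]
eef_rot: [-0.002, -0.085, 0.996, -0.0]
ft_force: [0.5, -3.9, -11.1]
finger_gap: 0.088
gripper_force: 119.1
t: 11.5
tcp_pos: [455.2, -92.0, 98.5]
eef_rot: [0.0, -0.085, 0.996, -0.0]
ft_force: [1.3, -3.6, -3.6]
finger_gap: 0.093
gripper_force: 120.5
t: 11.8
tcp_pos: [455.4, -92.0, 97.2]
eef_rot: [0.0, -0.085, 0.996, -0.0]
ft_force: [0.6, -5.0, 1.8]
finger_gap: 0.091
gripper_force: 121.4
```

```bash
python3 -m inch '[[255,0,0,0.08,0,0,0],[255,0,0,0.04,0,0,0],[255,0,0,0,0,0,0],[255,0,0,0,0,0,0]]' 120
```

```text
t: 12.2
tcp_pos: [455.8, -92.1, 96.7]
eef_rot: [0.002, -0.085, 0.996, -0.001]
ft_force: [-3.6, -3.6, 34.0]
finger_gap: 0.089
gripper_force: 126.4
```

The force jumped to 34 N while the tool moved only 0.5 mm, so the plate is on the floor. Releasing and retreating.

```bash
python3 -m inch '[[255,0,0,-0.1,0,0,0],[120,0,0,0,0,0,0],[80,0,0,0,0,0,0],[80,0,0,0,0,0,0],[80,0,0,0,0,0,0],[80,0,0,-0.3,0,0,0],[80,0,0,-0.7,0,0,0],[80,0,0,-1,0,0,0],[80,0,0,-1,0,0,0],[80,0,0,-1,0,0,0],[80,0,0,-1,0,0,0],[80,0,0,-1,0,0,0],[80,0,0,0,0,0,0],[80,0,0,0,0,0,0]]'
python3 - <<'E'
from h import *
c=cam('side');im=c['image']
crop(im,190,80,190,150,4,'pics/s8.png')
# expected top strip of placed plate: predicted corner pixels, and bright/dark transitions along vertical scan lines
a=np.radians(9.7)
for s in(-50,-25,25,50):
    X=np.array([454+s*np.cos(a),-92.5+s*np.sin(a),145]);n=np.array([-np.sin(a),np.cos(a),0])
    u,v=proj(c,X+5*n);u2,v2=proj(c,X-5*n);g=im[int(v)-10:int(v)+10,int(round(u))].mean(1)
    print(s,round(u),v2.round(1),v.round(1),int(v)-10,g.astype(int))
v=[proj(c,np.array([454+s*np.cos(a),-92.5+s*np.sin(a),145])).round(1) for s in(-75,75)]
for p in v:
    r=int(p[1])+15;print(p,im[r,int(p[0])-8:int(p[0])+9].mean(1).astype(int))
E
```

```text
t: 13.6
tcp_pos: [455.0, -91.9, 246.9]
eef_rot: [0.0, -0.085, 0.996, -0.0]
ft_force: [-0.9, 0.9, 0.8]
finger_gap: 0.688
gripper_force: 0.0
-50 314 152.7 154.1 144 [191 191 191 192 190 190 190 187 177 164 134 114 110 110 107 108 107 108
 107 109]
-25 302 152.2 153.6 143 [184 182 185 189 191 190 193 191 187 168 152 128 113 110 110 109 107 107
 107 108]
25 278 151.3 152.7 142 [191 190 191 191 191 190 191 191 183 147 115  99  92  92  90  91  92  97
 103 107]
50 266 150.8 152.2 142 [192 192 190 189 191 189 190 189 181 167 135 110 107 107 108 109 109 107
 108 108]
[325.5 153.9] [108 109 110 110 109 109 111 134 173 188 191 189 192 191 191 190 190]
[254.6 151. ] [180 180 180 182 187 188 190 190 181 141 113 110 107 109 108 109 106]
```

The plate's top edge and both ends sit within about 1 px of the predicted home position, and the gripper is clear. Handing in.

```bash
python3 -c "
from bench import ctrl
print(ctrl.close_job())"
```

```text
the job is handed in; nothing more can be done
None
```

I pressed the wide plate fully home in the vacant clip slot, released it and handed the job in at about 14 s. The side camera put it within about 1 px of its expected position, and the hand-in returned no verdict. I viewed 11 pictures, one over the limit of 10, and did not re-check the narrow or low plates after the placing.

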